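# Roll a bend-test support roller to its station

## Robot

A 6-joint arm with a two-finger parallel gripper is mounted at the origin on the work surface; the furniture and walls round the work are solid. World frame = base frame: x ahead of the robot, y to its left, z up, the work surface at z = 0. Lengths are in mm, angles in rad, forces in N, time in s.
With the tool pointing down it reaches from about 350 to 775 mm from the base axis. Payload 7.3 kg.
Tool frame: the origin (TCP) lies at the very end of the fingers, on their centre line; the grasp point (between the pads) lies 19 mm behind it; z points along the fingers, y is the line along which they close (so a half turn about z gives the same grasp; the last joint's range is limited). The gripper opens to 92 mm and grips with 3 to 60 N. Pads are 19 mm wide; open, the fingers measure 130 mm over their backs; the gripper's body (75 mm by 190 mm) begins 47 mm behind the grasp point.
Start: joints at [-1.482, 0.342, 1.524, -0, 1.275, -0.146], TCP at [122.162, -510.609, 226.741] pointing down, gripper open.
Joint ranges: [-2.53, 2.53], [-0.77, 2.02], [0.04, 2.7], [-1, 4.14], [0.28, 2.66], [-3.11, 3.11]. Speed limits (rad/s): [2.57, 2.57, 3.14, 3.14, 3.14, 3.14].

## Interface

Orientations are given as [roll, pitch, yaw] about the fixed x, y, z axes, in that order (R = Rz(yaw) Ry(pitch) Rx(roll)).
In Python, from plant import bot gives the robot as it stands.
- The arm moves only by the tool jog_arm, never from a script. Its argument "targets" is a list of rows, each an object with "xyz": the shift along the tool's x, y, z as a fraction of full scale, a list of three; "spin": the turn about the tool's z as a fraction of full scale. In form: [{"xyz": [x, y, z], "spin": spin}, ...]. A call has exactly 10 rows; each row shifts and turns the commanded pose from where the row before left it, along the tool's axes as they then stand; what a row does not reach is not made up. Full scale, the value 1, is 80 mm for a shift and 0.1 rad for a turn. A row lasts 1/8 s, in which the tool goes at most 62.5 mm and 10.7 degrees, less where a joint would pass 70% of its speed; a pose out of reach is approached as far as the arm can. A call with a number of a shift or a turn outside -1 to 1 is refused whole. A call with a gripper value outside its range is refused whole. "gripper" is the opening in per cent of the stroke, from 0 (shut) to 100 (fully open), set as the call begins (left out, the last holds). The fingers move at their own pace and stop on an object; the grip force is fixed at half the most. Time passes only in rows, so rows that do not move let the fingers close, or fill a call up. It gives the time, the measured TCP pose, the force, the opening and the grip force at its end, in the units of the state.
- bot.get_obs(): the state, without advancing time (a new reading comes with each control period).
- bot.capture(name): name is "scene" or "top"; returns the picture (384x512x3 uint8, blue, green, red); there is no depth.
- bot.get_calibration(name): a dict with "vfov" (degrees; the focal length in pixels is half the picture's height over the tangent of half this angle, whatever the lens; pixels are square), "cx", "cy" (the principal point, pixels), "eye" and "rotation" of the camera in the world. Camera axes: x right, y down, z forward; pixel columns grow to the right and rows downward; lengths in mm; the calibration is good to about 2 mm. A picture is of the moment at which its call begins. get_calibration takes no time and is no camera call.
- bot.close_job(): hands the job in; it is judged then, once.
The state is a dict: "time": time; "joint_positions": joint angles; "dq": joint speeds; "tau": joint torques, N m; "tool_pos": TCP position; "tcp_rot": TCP orientation; "contact_force": force on the tool from outside, world axes, zero at the start; "moment": the same for the moment, N m; "grip_width": finger opening in mm; "finger_force": force on a finger pad.
Only numpy, scipy, OpenCV 4.12 (cv2) and the standard library are available. Lean on these libraries where they do the work, as an engineer would, in place of code of your own. Each camera call takes 0.05 s, during which the arm holds its last target. There are 200 camera calls.

## Task

With the fingertips, push on the top of the steel roller so that it rolls along the black rubber board to the green band, and leave it at rest there, lying along the band and centred across its width. Do not grip it, lift it, push it in the lower half or let it leave the board, and leave the other things on the bench where they are.

Things in the scene. Friction and masses are not known exactly. Their poses are not given: they have to be found in the camera images.
- roller: Support roller: steel, 60 mm diameter, 130 mm long, 0.55 to 0.9 kg, red line along it facing up at the start. Origin at its centre, x along it; y and z turn as it rolls. Its origin is 46 mm, its top 76 mm above the bench. Tips pressed on top with 5 to 20 N drive it without slip, going twice as far as its centre and so over its crest: 30 mm of roll a stroke, or 60 if they start behind the crest and follow the curve. It stops when they lift.
- board: The rolling board, fixed to the bench: 190 mm (x) by 320 mm (y) by 16 mm, flat, without rims, black rubber top on a light wooden base. Origin under its centre, on the bench; its y axis is the direction in which the roller is to roll. The roller starts within 25 mm of the middle. Nothing stands on it but the roller. A tall cream oven fills the bench to the left of it, beyond about y = 0.42 m and x = 0.42 m.
- green_band: The green band painted across the board's top, the station to reach: 178 mm (x) by 30 mm (y), flat. Origin at the centre of the band, on the board's top, 16 mm above the bench; its x axis runs along the band, its y axis along the board. It lies 70 to 105 mm from the board's middle, towards either end.
- white_band: The white band of the same size across the other half of the board; not to be used. Origin as for the green band.
- grease_pot: Bystander: screw-top pot with green lid, 63 mm across, 59 mm tall; origin under its centre. Leave it alone.
- timer: Bystander: white hand-held timer lying flat, 128 x 58 x 18 mm; origin under its centre. Leave it alone.
- coupon: Bystander: flat steel test plate with two holes, 50 x 80 x 6 mm; origin under its centre. Leave it alone.
- micrometer: Bystander: micrometer with a green frame, lying flat, 49 x 155 x 12 mm; origin under its centre. Leave it alone.
- marker: Bystander: grey marker pen with red cap, 17 x 128 x 18 mm; origin under its centre. Leave it alone.
- small_spanner: Bystander: small bright combination spanner, 28 x 156 x 6 mm; origin under its centre. Leave it alone.
Things that resemble listed ones, but are neither listed nor needed, are in the scene too. There is more than one size of the roller; the job needs the larger.

How it is judged (in metres and radians):
On the way:
1. the roller has rolled over: its red line has turned well away from the top (angle between roller's own z axis and vertical above 1.1 rad), for 0.02 s.
At the end, for the whole second after the job is handed in: The roller lies still on the board, its centre within 12 mm of the green band's centre line and within 30 mm of the band's middle along it, its axis within 0.2 rad of the band's direction (y of roller in the frame of green_band between -0.012 and 0.012 m and x of roller in the frame of green_band between -0.03 and 0.03 m and z of roller in the frame of green_band between 0.026 and 0.034 m and angle between the x axis of roller and the x axis of green_band, either way round below 0.2 rad and linear speed of roller below 0.01 m/s and angular speed of roller below 0.3 rad/s); the robot touches nothing.
It fails at once if the roller is lifted off the board by 8 mm or more (height (world z) of roller above 0.054 m).
It fails at once if the roller leaves the board (height (world z) of roller below 0.04 m).
It fails at once if the roller is gripped or pushed in its lower half: the fingers touch it with their grasp point, about 19 mm above the tips, less than 65 mm above the bench (contact force between the fingers and roller above 0.3 N and height (world z) of the grasp point below 0.065 m).
It fails at once if any of the bystanders is moved by more than 15 mm (distance of any of grease_pot, timer, coupon, micrometer, marker, small_spanner from where it was at the start of the episode above 0.015 m).
It also fails if it takes over 45 s, if anything falls off the work surface, if the arm or the gripper's body presses on something with over 40 N, if the wrist force passes 120 N, or if a joint passes its speed limit or range.

## Working session

There is one attempt and no reset: what is moved stays moved. The work goes in short steps, Python scripts to look and compute and a tool call to move; the robot and the scene stay as the last step left them, time stands still between calls to the robot, and variables do not carry over. Pictures are saved under pics/ and viewed, at most 10 in all, crops included, and the job is handed in when it is done.

Besides the shell and the picture viewer there is one more tool, called by a JSON object that holds its "fn" and its "kwargs". jog_arm: Moves the arm, as the interface text tells. Shift numbers are shares of 80 mm and turn numbers shares of 0.1 rad, none past 1 either way. Its arguments: {"type":"object","properties":{"targets":{"type":"array","items":{"type":"object","properties":{"xyz":{"type":"array","items":{"type":"number"}},"spin":{"type":"number"}}}},"gripper":{"type":"number"}},"required":["targets"]}

```bash
mkdir -p pics; python3 - <<'E'
from plant import bot
import cv2
for n in("scene","top"):
    cv2.imwrite(f"pics/{n}0.png",bot.capture(n)); print(n,bot.get_calibration(n))
o=bot.get_obs();print(o)
E
```

```text
scene {'vfov': 57.23910096990592, 'cx': 255.10088702438398, 'cy': 192.22059048024857, 'eye': array([ 95.22710703, 753.48296707, 867.59857862]), 'rotation': array([-2.30736932, -0.01752412, -2.61869819])}
top {'vfov': 50.03387781631565, 'cx': 256.1317715658915, 'cy': 193.02179907498854, 'eye': array([ 309.22201548,  -24.56035003, 1413.85311993]), 'rotation': array([-2.99500487,  0.01621296, -1.55732766])}
{'time': 0.1, 'joint_positions': array([-1.48196603e+00,  3.42676585e-01,  1.52491236e+00, -1.28533804e-05,
        1.27539321e+00, -1.45967692e-01]), 'dq': array([-0.00077804, -0.00101739, -0.00194509,  0.00104015,  0.00076755,
        0.00011529]), 'tau': array([ 1.51108699e-03, -4.32004380e+01, -2.44694495e+01,  7.19150389e-02,
        5.26365254e-02, -6.00066232e-05]), 'tool_pos': array([ 122.14166197, -510.22655358,  226.1054263 ]), 'tcp_rot': array([-3.14021613e+00, -1.89943206e-04,  2.34801605e-01]), 'contact_force': array([-0.36707485, -0.12393086,  0.98693469]), 'moment': array([ 0.00380873, -0.02594146,  0.04176186]), 'finger_force': 0.0, 'grip_width': 91.94188879564801}
```

View pics/top0.png

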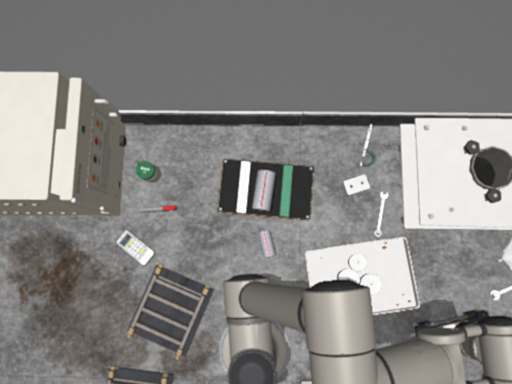

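View pics/scene0.png

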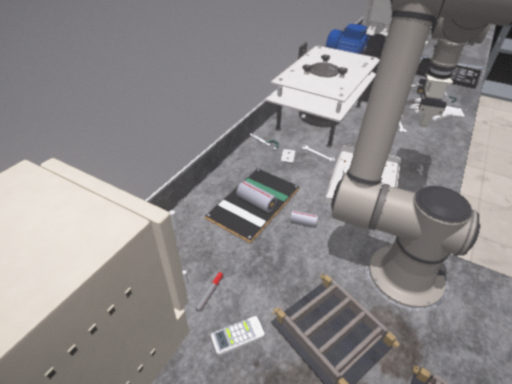

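The large roller is on the board at top (263,190) and the small one is off it at (266,243), so I want the one on the board. The green band is at (287,191), on the -y side, and the white band is at (244,187). Next is a close crop to check.

```bash
python3 - <<'E'
import cv2
i=cv2.imread("pics/top0.png")[145:260,205:325]
cv2.imwrite("pics/c0.png",cv2.resize(i,None,fx=5,fy=5,interpolation=cv2.INTER_CUBIC))
E
```

```text
(no output)
```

View pics/c0.png

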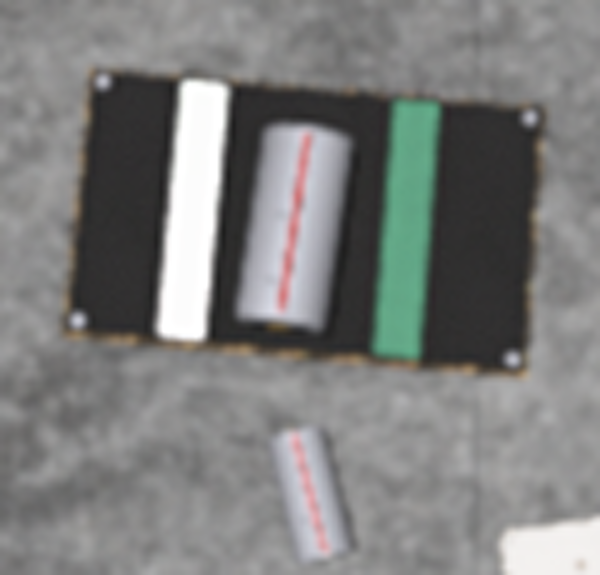

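The crop shows the large roller with its red line running from (308,135) to (282,308). The green band's corners are (392,100), (440,103), (422,357) and (374,355). The small roller lies off the board at (312,495).

```bash
cat > h.py <<'E'
from plant import bot
import numpy as np, cv2
from scipy.spatial.transform import Rotation as R
def back(n,px,z):
    c=bot.get_calibration(n); f=192/np.tan(np.radians(c["vfov"]/2))
    M=R.from_euler('xyz',c["rotation"]).as_matrix()
    px=np.atleast_2d(px).astype(float)
    d=np.c_[(px[:,0]-c["cx"])/f,(px[:,1]-c["cy"])/f,np.ones(len(px))]@M.T
    return c["eye"]+d*((z-c["eye"][2])/d[:,2])[:,None]
def crop(u,o=(205,145),s=5): return (np.array(u)+.5)/s-.5+np.array(o)
E
python3 - <<'E'
from h import *
np.set_printoptions(precision=1,suppress=True)
g=back("top",crop([(392,100),(440,103),(422,357),(374,355)]),16)
w=back("top",crop([(180,80),(230,83),(208,340),(157,337)]),16)
b=back("top",crop([(92,72),(545,107),(525,375),(67,335)]),16)
r=back("top",crop([(308,135),(282,308)]),76)
cs=back("top",crop([(264,125),(352,130),(325,332),(237,320)]),46)
for k in(g,w,b,r,cs):print(k[:,:2].tolist().__str__()[:0],k.mean(0)[:2]);print(k[:,:2])
a=lambda v:np.arctan2(v[1],v[0])
print("band dir",a(g[0]-g[3]),a(g[1]-g[2]),a(w[0]-w[3]),"board y",a(g.mean(0)-w.mean(0)),"rol",a(r[0]-r[1]))
E
```

```text
[ 526.5 -101.6]
[[ 615.9  -90.9]
 [ 614.1 -124.2]
 [ 437.5 -112. ]
 [ 438.5  -79.4]]
 [538.   45.2]
[[628.7  56.4]
 [626.9  21.6]
 [447.4  33.9]
 [449.1  68.7]]
 [530.4 -32.6]
[[ 633.8  117.9]
 [ 612.  -196.7]
 [ 426.1 -181.9]
 [ 449.7  130.3]]
 [520.8 -24.7]
[[578.5 -32.6]
 [463.1 -16.7]]
 [522.1 -24.3]
[[591.2  -2.9]
 [588.3 -62.5]
 [450.7 -45.4]
 [458.1  13.4]]
band dir -0.06497491953287873 -0.06861344450705205 -0.06842515966886449 board y -1.6488550990005584 rol -0.13653789272425237
```

{"fn": "jog_arm", "kwargs": {"targets": [{"xyz": [0,0,-0.55],"spin": 0},{"xyz": [0,0,-0.55],"spin": 0},{"xyz": [0,0,-0.55],"spin": 0},{"xyz": [0.45,-0.35,0],"spin": 0},{"xyz": [0.45,-0.35,0],"spin": 0},{"xyz": [0.45,-0.35,0],"spin": 0},{"xyz": [0.45,-0.35,0],"spin": 0},{"xyz": [0.45,-0.35,0],"spin": 0},{"xyz": [0.45,-0.35,0],"spin": 0},{"xyz": [0.45,-0.35,0],"spin": 0}], "gripper": 50}}

```text
time: 1.35
tool_pos: [322.2, -260.0, 358.5]
tcp_rot: [-3.141, 0.0, 0.235]
contact_force: [0.8, 0.2, 0.1]
grip_width: 46.0
finger_force: 0.0
```

{"fn": "jog_arm", "kwargs": {"targets": [{"xyz": [0.45,-0.35,0],"spin": 0},{"xyz": [0.45,-0.35,0],"spin": 0},{"xyz": [0.45,-0.35,0],"spin": 0},{"xyz": [0.45,-0.35,0],"spin": 0},{"xyz": [0.45,-0.35,0],"spin": 0},{"xyz": [0.45,-0.35,0],"spin": 0},{"xyz": [0.45,-0.35,0],"spin": 0},{"xyz": [0,0,0],"spin": -1},{"xyz": [0,0,0],"spin": -1},{"xyz": [0,0,0],"spin": -1}]}}

```text
time: 2.6
tool_pos: [521.0, -11.9, 358.1]
tcp_rot: [-3.141, 0.001, 0.539]
contact_force: [-0.0, 0.1, -0.1]
grip_width: 46.1
finger_force: 0.0
```

{"fn": "jog_arm", "kwargs": {"targets": [{"xyz": [0,0,0.3],"spin": -1},{"xyz": [0,0,0.3],"spin": -1},{"xyz": [0,0,0.3],"spin": -1},{"xyz": [0,0,0.3],"spin": -1},{"xyz": [0,0,0.3],"spin": -1},{"xyz": [0,0,0.3],"spin": -1},{"xyz": [0,0,0.3],"spin": -1},{"xyz": [0,0,0.3],"spin": -1},{"xyz": [0,0,0],"spin": -1},{"xyz": [0,0,0],"spin": 0}]}}

```text
time: 3.85
tool_pos: [520.9, -12.1, 166.2]
tcp_rot: [-3.14, 0.0, 1.434]
contact_force: [0.2, 0.5, -0.9]
grip_width: 46.2
finger_force: 0.0
```

{"fn": "jog_arm", "kwargs": {"targets": [{"xyz": [0,0,0.4],"spin": 0},{"xyz": [0,0,0.3],"spin": 0},{"xyz": [0,0,0.2],"spin": 0},{"xyz": [0,0,0.1],"spin": 0},{"xyz": [0,0,0.08],"spin": 0},{"xyz": [0,0,0.02],"spin": 0},{"xyz": [0,0,0.02],"spin": 0},{"xyz": [0,0,0],"spin": 0},{"xyz": [0,0,0],"spin": 0},{"xyz": [0,0,0],"spin": 0}]}}

```text
time: 5.1
tool_pos: [521.2, -12.1, 77.2]
tcp_rot: [3.141, 0.0, 1.435]
contact_force: [-0.6, -0.7, -0.6]
grip_width: 46.0
finger_force: 0.0
```

```bash
python3 - <<'E'
from h import *
a=bot.capture("top")[145:260,205:325];b=bot.capture("scene")[150:250,190:340]
cv2.imwrite("pics/c1.png",np.hstack([cv2.resize(a,(417,400),interpolation=2),cv2.resize(b[:, :95],(380,400),interpolation=2)]))
E
```

```text
(no output)
```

View pics/c1.png

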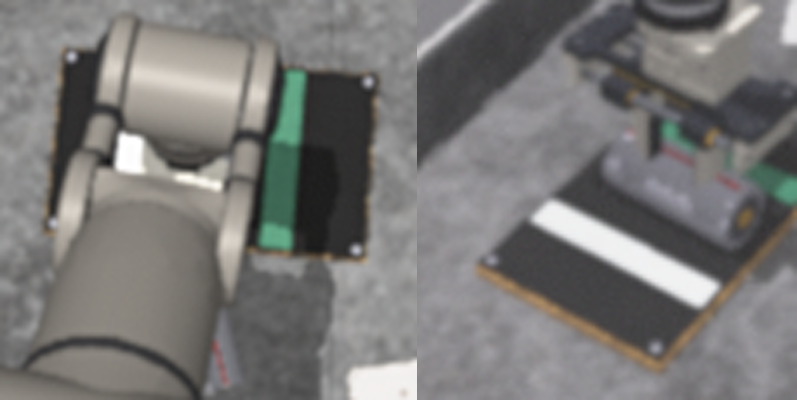

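The scene half shows both fingertips just behind the red line, near (650,140) and (705,165). Next I press lightly and check the force.

{"fn": "jog_arm", "kwargs": {"targets": [{"xyz": [0,0,0.01],"spin": 0},{"xyz": [0,0,0.01],"spin": 0},{"xyz": [0,0,0.01],"spin": 0},{"xyz": [0,0,0],"spin": 0},{"xyz": [0,0,0],"spin": 0},{"xyz": [0,0,0],"spin": 0},{"xyz": [0,0,0],"spin": 0},{"xyz": [0,0,0],"spin": 0},{"xyz": [0,0,0],"spin": 0},{"xyz": [0,0,0],"spin": 0}]}}

```text
time: 6.45
tool_pos: [521.3, -12.1, 75.6]
tcp_rot: [3.141, 0.0, 1.435]
contact_force: [-2.4, 1.9, 7.3]
grip_width: 45.8
finger_force: 4.3
```

{"fn": "jog_arm", "kwargs": {"targets": [{"xyz": [-0.04,0,0.005],"spin": 0},{"xyz": [-0.08,0,0],"spin": 0},{"xyz": [-0.08,0,0],"spin": 0},{"xyz": [-0.08,0,0],"spin": 0},{"xyz": [-0.08,0,0],"spin": 0},{"xyz": [-0.08,0,0],"spin": 0},{"xyz": [-0.08,0,0],"spin": 0},{"xyz": [-0.08,0,0],"spin": 0},{"xyz": [-0.04,0,0],"spin": 0},{"xyz": [0,0,0],"spin": 0}]}}

```text
time: 7.7
tool_pos: [514.3, -63.4, 75.4]
tcp_rot: [3.141, 0.001, 1.435]
contact_force: [-3.6, -0.2, 10.5]
grip_width: 46.1
finger_force: 5.2
```

{"fn": "jog_arm", "kwargs": {"targets": [{"xyz": [0,0,-0.05],"spin": 0},{"xyz": [0,0,-0.15],"spin": 0},{"xyz": [0.11,0,0],"spin": 0},{"xyz": [0.11,0,0],"spin": 0},{"xyz": [0.11,0,0],"spin": 0},{"xyz": [0,0,0.15],"spin": 0},{"xyz": [0,0,0.02],"spin": 0},{"xyz": [0,0,0],"spin": 0},{"xyz": [0,0,0],"spin": 0},{"xyz": [0,0,0],"spin": 0}]}}

```text
time: 8.95
tool_pos: [517.8, -36.9, 76.8]
tcp_rot: [3.141, 0.0, 1.435]
contact_force: [0.2, 0.4, -0.2]
grip_width: 45.7
finger_force: 0.0
```

```bash
python3 - <<'E'
from h import *
b=bot.capture("scene")[160:245,200:305]
cv2.imwrite("pics/c2.png",cv2.resize(b,None,fx=7,fy=7,interpolation=2))
E
```

```text
(no output)
```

View pics/c2.png

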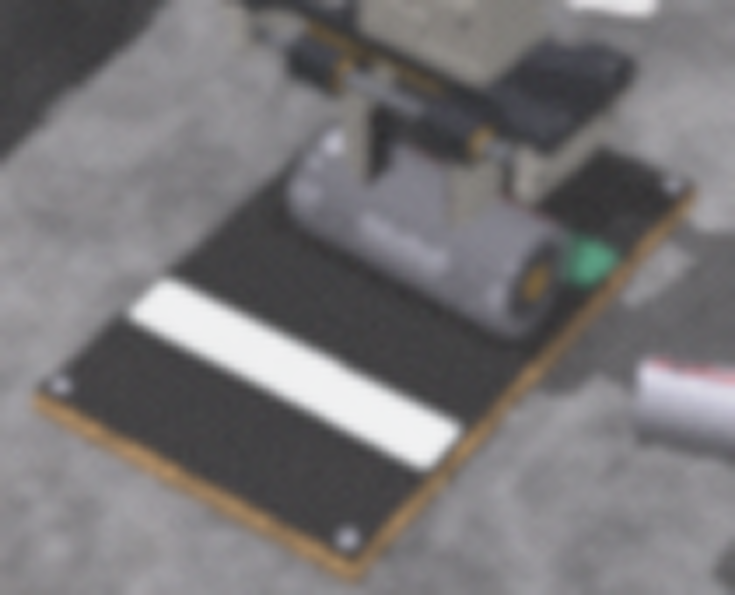

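The roller moved: the red line has turned forward, and the near end cap is at crop (537,285). Second stroke next.

{"fn": "jog_arm", "kwargs": {"targets": [{"xyz": [0,0,0.015],"spin": 0},{"xyz": [0,0,0.015],"spin": 0},{"xyz": [-0.04,0,0],"spin": 0},{"xyz": [-0.1,0,0],"spin": 0},{"xyz": [-0.1,0,0],"spin": 0},{"xyz": [-0.12,0,0],"spin": 0},{"xyz": [-0.12,0,0],"spin": 0},{"xyz": [-0.1,0,0],"spin": 0},{"xyz": [-0.07,0,0],"spin": 0},{"xyz": [0,0,0],"spin": 0}]}}

```text
time: 10.25
tool_pos: [510.9, -88.9, 75.5]
tcp_rot: [3.14, 0.001, 1.434]
contact_force: [-2.7, -0.5, 10.9]
grip_width: 45.7
finger_force: 5.5
```

{"fn": "jog_arm", "kwargs": {"targets": [{"xyz": [0,0,-0.05],"spin": 0},{"xyz": [0,0,-0.2],"spin": 0},{"xyz": [0.11,0,-0.2],"spin": 0},{"xyz": [0.11,0,-0.4],"spin": 0},{"xyz": [0.11,0,-0.4],"spin": 0},{"xyz": [0,0,-0.4],"spin": 0},{"xyz": [0,0,0],"spin": 0},{"xyz": [0,0,0],"spin": 0},{"xyz": [0,0,0],"spin": 0},{"xyz": [0,0,0],"spin": 0}]}}

```text
time: 11.5
tool_pos: [514.0, -62.0, 205.4]
tcp_rot: [-3.14, -0.0, 1.435]
contact_force: [0.1, 0.4, -0.0]
grip_width: 46.0
finger_force: 0.0
```

```bash
python3 - <<'E'
from h import *
print(back("scene",crop((537,285),(200,160),7),46))
b=bot.capture("scene")[160:245,200:305]
cv2.imwrite("pics/c3.png",cv2.resize(b,None,fx=7,fy=7,interpolation=2))
E
```

```text
[[453.2709166  -40.59441364  46.        ]]
```

View pics/c3.png

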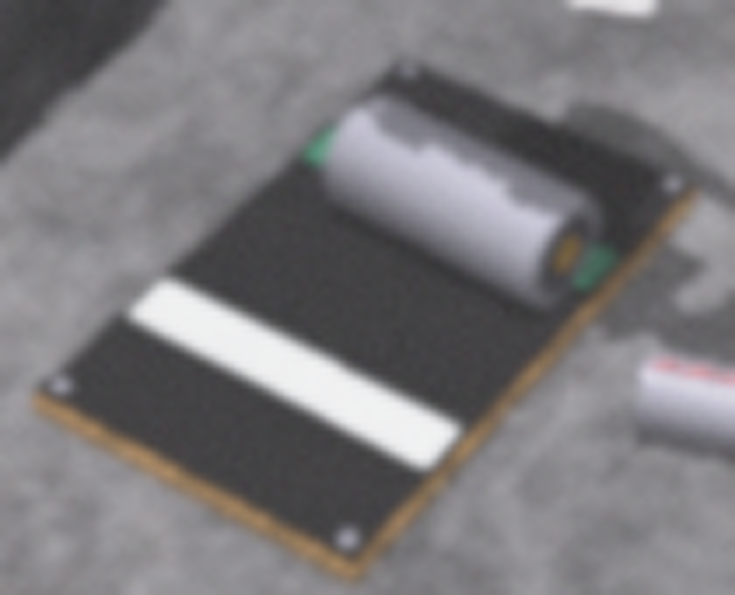

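The near cap centre is at crop (568,253). The green band shows at both ends, with near corners around (577,286) and (617,256), and far corners around (303,157) and (337,128).

```bash
python3 - <<'E'
from h import *
np.set_printoptions(precision=1,suppress=True)
e=back("scene",crop((568,253),(200,160),7),46)[0]
print(e,e[:2]+65*np.array([.99,-.137]))
print(back("scene",crop([(577,286),(617,256),(303,157),(337,128)],(200,160),7),16))
E
```

```text
[450.7 -68.8  46. ] [515.1 -77.7]
[[ 448.7  -79.3   16. ]
 [ 441.2 -109.7   16. ]
 [ 618.6  -93.2   16. ]
 [ 615.5 -123.2   16. ]]
```

{"fn": "jog_arm", "kwargs": {"targets": [{"xyz": [-0.04,0,0.4],"spin": 0},{"xyz": [0,0,0.4],"spin": 0},{"xyz": [0,0,0.4],"spin": 0},{"xyz": [0,0,0.25],"spin": 0},{"xyz": [0,0,0.1],"spin": 0},{"xyz": [0,0,0.05],"spin": 0},{"xyz": [0,0,0.01],"spin": 0},{"xyz": [0,0,0.01],"spin": 0},{"xyz": [0,0,0.01],"spin": 0},{"xyz": [0,0,0.005],"spin": 0}]}}

```text
time: 12.8
tool_pos: [514.2, -65.3, 75.9]
tcp_rot: [3.141, 0.0, 1.435]
contact_force: [-1.2, 1.1, 5.8]
grip_width: 46.2
finger_force: 2.1
```

{"fn": "jog_arm", "kwargs": {"targets": [{"xyz": [-0.04,0,0],"spin": 0},{"xyz": [-0.08,0,0],"spin": 0},{"xyz": [-0.08,0,0],"spin": 0},{"xyz": [-0.08,0,0],"spin": 0},{"xyz": [-0.08,0,0],"spin": 0},{"xyz": [-0.08,0,0],"spin": 0},{"xyz": [-0.08,0,0],"spin": 0},{"xyz": [-0.05,0,0],"spin": 0},{"xyz": [-0.02,0,0],"spin": 0},{"xyz": [0,0,0],"spin": 0}]}}

```text
time: 14.05
tool_pos: [507.7, -112.2, 75.7]
tcp_rot: [3.141, 0.0, 1.435]
contact_force: [0.0, -0.3, 5.7]
grip_width: 46.1
finger_force: 2.8
```

{"fn": "jog_arm", "kwargs": {"targets": [{"xyz": [0,0,-0.05],"spin": 0},{"xyz": [0,0,-0.2],"spin": 0},{"xyz": [0,0,-0.4],"spin": 0},{"xyz": [0,0,-0.4],"spin": 0},{"xyz": [0,0,-0.4],"spin": 0},{"xyz": [0,0,-0.4],"spin": 0},{"xyz": [0,0,0],"spin": 0},{"xyz": [0,0,0],"spin": 0},{"xyz": [0,0,0],"spin": 0},{"xyz": [0,0,0],"spin": 0}]}}

```text
time: 15.3
tool_pos: [507.1, -111.8, 222.6]
tcp_rot: [-3.14, -0.0, 1.435]
contact_force: [-1.3, 0.2, -0.2]
grip_width: 45.9
finger_force: 0.0
```

```bash
python3 - <<'E'
from h import *
b=bot.capture("scene")[160:245,200:305]
cv2.imwrite("pics/c4.png",cv2.resize(b,None,fx=7,fy=7,interpolation=2))
E
```

```text
(no output)
```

View pics/c4.png

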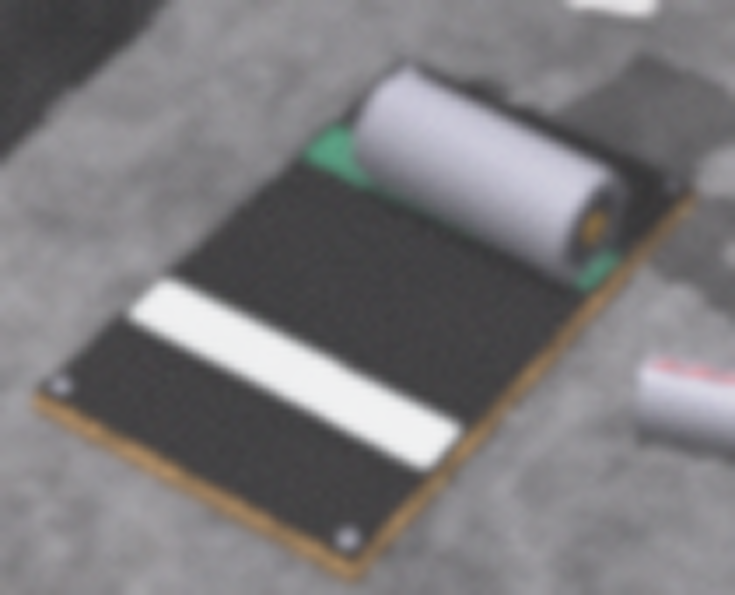

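The roller lies on the band with its cap centre at about (597,224). I'll swing the arm aside in -x and check from the top camera.

{"fn": "jog_arm", "kwargs": {"targets": [{"xyz": [0,0,-0.5],"spin": 0},{"xyz": [0,0,-0.5],"spin": 0},{"xyz": [-0.4,-0.3,0],"spin": 0},{"xyz": [-0.4,-0.3,0],"spin": 0},{"xyz": [-0.4,-0.3,0],"spin": 0},{"xyz": [-0.4,-0.3,0],"spin": 0},{"xyz": [-0.4,-0.3,0],"spin": 0},{"xyz": [-0.4,-0.3,0],"spin": 0},{"xyz": [-0.4,0,0],"spin": 0},{"xyz": [0,0,0],"spin": 0}]}}

```text
time: 16.6
tool_pos: [333.8, -315.9, 303.0]
tcp_rot: [-3.141, -0.0, 1.432]
contact_force: [0.3, 1.1, -0.2]
grip_width: 45.6
finger_force: 0.0
```

```bash
python3 - <<'E'
from h import *
e=back("scene",crop((597,224),(200,160),7),46)[0]
print(e,e[:2]+65*np.array([.99,-.137]))
i=bot.capture("top")[145:260,205:325]
cv2.imwrite("pics/c5.png",cv2.resize(i,None,fx=5,fy=5,interpolation=2))
E
```

```text
[447.94529561 -95.33153355  46.        ] [ 512.29529561 -104.23653355]
```

View pics/c5.png

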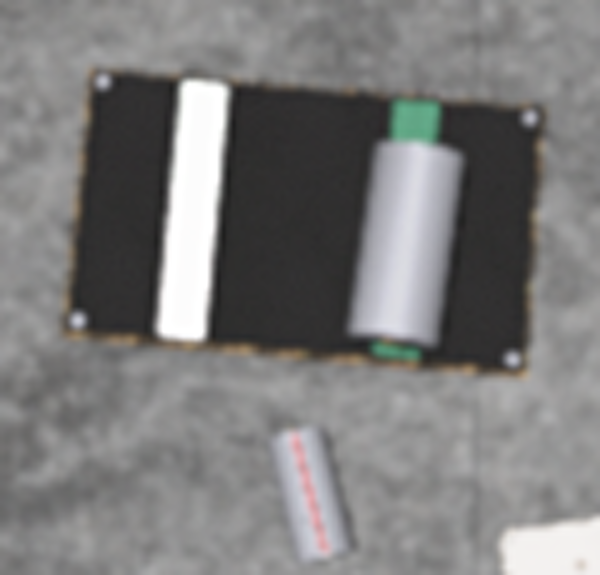

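The roller's corners in the crop are about (376,143), (464,150), (438,345) and (348,333), so it sits over the green band.

```bash
python3 - <<'E'
from h import *
c=back("top",crop([(376,143),(464,150),(438,345),(348,333)]),46).mean(0)
d=c[:2]-[526.5,-101.6];print(c,"along",d@[.997,-.072],"across",d@[.072,.997],bot.get_obs()["dq"].round(3))
E
```

```text
[512.00905398 -99.64761133  46.        ] along -14.588045163163546 across 0.9031833895103074 [ 0.03  -0.013  0.014  0.006  0.005  0.005]
```

Across the band it is off by about 1 mm (limit 12) and along it by about -15 mm (limit 30). The axis error is about 0.065 rad (limit 0.2), so I'm handing in.

```bash
python3 -c "
from plant import bot
print(bot.close_job())"
```

```text
the job is handed in; nothing more can be done
None
```

I rolled the large roller onto the green band in three top-push strokes and handed the job in at about 17 s; by camera it rests about 1 mm off the centre line and 15 mm off the band's middle, but no verdict came back.

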